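Clip the light to the photo slider and slide it to the click stop

TASK

To light the headlamp for its photo, squeeze the orange clip light open, take it off the front wall of the aluminium case, clip it squarely onto the top edge of the upright aluminium plate on the slider carriage with its lamp facing the turntable, and let go of it. Then take the carriage by its black grip post and slide it along the rail towards the red pointer until the ball clicks into the click stop there, without running past it, and finish while still holding the post, keeping the carriage steady in that notch for the shot. Leave the bowl, the whistle and the headlamp where they are.

Things in the scene. Friction and masses are not known exactly. Their poses are not given: they have to be found in the camera images.
- clip_light: orange sprung clip light, 75 g, like a big clothes peg standing upright, clipped at first over the case's front wall with its lamp inside the case. Origin on the pivot, midway between its halves; z up, x the squeezing direction and the way the lamp faces, y along the pivot. The 10 mm thick pivot roller rests on the edge when the clip is fully down: the edge is then 5 mm below the origin
- clip_grip (a point): middle between the two finger handles, 24 mm above the pivot. The handles, 24 mm wide in y, rise in a V from 3 to 43 mm above the pivot: over their outer faces 16 mm at the foot, 36 mm at the top. Squeezed along x (10 to 15 N) they turn parallel, about 14 mm over the outside, against a firm stop
- clip_jaw (a joint): opening of the clip in rad: 0 clipped on a 5 mm edge, 0.5 squeezed fully open, -0.16 shut on nothing. The two jaws, 24 mm wide in y, hang to 37 mm below the pivot: 5 mm apart at 0, about 20 mm apart at the tips at 0.5; their spring closes them with about 6 N
- lamp_front (a point): middle of the lamp's pale lens. The black round lamp, 32 mm across, sits on the +x jaw and stands out to 30 mm from the pivot in x, between 6 and 38 mm below it
- case: fixed open aluminium case 110 mm (x) by 130 mm (y), walls 5 mm thick, rim 58 mm above the shelf; origin under its centre, z up. Its front wall (the -x side, towards the robot) carries the clip light; the lid stands open along the +x side, up to 160 mm above the shelf
- rail: fixed photo slider 400 mm long: two chrome rods along its y axis between black end blocks 80 mm wide and 40 mm high; origin under its centre, z up, +x towards the turntable, +y the way the carriage must slide. Seen from the robot +y is to the left
- carriage: the slider's carriage, dark top plate 76 by 120 mm, 50 mm above the shelf, with an upright plate and a grip post on it; origin at shelf height under its middle, axes as the rail's. It slides only along the rail's y, 230 mm in all, with about 0.5 N of friction
- plate_top (a point): middle of the top edge of the upright aluminium plate on the carriage, 88 mm above the shelf; the plate is 5 mm thick (across the rail), 52 mm long (along the rail) and stands 38 mm above the carriage. Axes as the rail's
- post_grip (a point): point on the axis of the black round grip post on the carriage, 42 mm above the carriage's top; the post is 16 mm in diameter, 62 mm high, 72 mm from the plate's middle along the rail's +y. Axes as the rail's
- carriage_index (a point): point on the carriage's top over its ball plunger, level with the white index line; axes as the rail's
- stop_notch (a point): the click stop's notch, marked by the red pointer beside the rail on the turntable side; this point is 50 mm above the shelf and meets carriage_index when the ball is in the notch. Rounded ridges stand 4.5 mm before and after it: about 4 N to climb over the first, then the ball draws the carriage in from about 3 mm if the fingers let it; about 4 N to leave
- turntable: fixed chrome turntable, 220 mm across and 25 mm high, with the headlamp and four carabiners on it; origin under its centre
- headlamp: silver headlamp, 34 by 66 by 46 mm, standing on the middle of the turntable; origin under it
- bowl: white ceramic bowl, 120 mm across, 55 mm high; origin under it
- whistle: green plastic whistle, about 52 by 18 mm, 22 mm high; origin under it

How it is judged:
By the outcome, as a careful person would: the job done as asked, in the order asked, and still so for the second after the job is handed in, while the arm keeps its last pose, push and grip.
It also fails if it takes over 58 s, if anything falls off the work surface, if the arm or the gripper's body presses on something with over 40 N, if the wrist force passes 120 N, or if a joint passes its speed limit or range.

ROBOT

A 6-joint arm with a two-finger parallel gripper is mounted at the origin on the work surface. World frame = base frame: x ahead of the robot, y to its left, z up, the work surface at z = 0. Lengths are in m, angles in rad, forces in N, time in s.
With the tool pointing down it reaches from about 0.35 to 0.775 m from the base axis. Payload 5.5 kg.
Tool frame: the origin (TCP) lies midway between the tips of the shut fingers; the grasp point (between the pads) lies grasp_offset behind it (grasp_offset is the distance from the TCP to the grasp point, in m); z points along the fingers, y is the line along which they close (so a half turn about z gives the same grasp; the last joint's range is limited). The gripper opens to 85 mm and grips with 20 to 120 N. Pads are 22 mm wide; open, the fingers measure 114 mm over their backs; the gripper's body (76 mm by 85 mm) begins 54 mm behind the grasp point. The pads swing forward as they close: fully open they stand 13 mm farther back than shut.
Start: joints at [1.089, 0.313, 0.046, 1.304, 0, 1.431], TCP at [0.193, 0.542, 0.231] pointing down, gripper open.
Joint ranges: [-2.76, 2.76], [-0.86, 1.69], [-1.03, 1.26], [-2.2, 2.34], [-1.47, 1.5], [-3.14, 3.14]. Speed limits (rad/s): [2.57, 2.57, 3.14, 3.14, 3.14, 3.14].

INTERFACE

Orientations are given as a unit quaternion [w, x, y, z].
In Python, from workcell import * gives the robot as it stands.
- The arm moves only by the tool step_arm, never from a script. Its argument "deltas" is a list of rows, each a list of 7 numbers: the shift along the world's x, y, z in mm, then the turn, a rotation vector about the world's x, y, z in degrees, then the gripper's target within -1 to 1 (fully open at 1, half-way at 0, shut at -1). A call has 1 to 5 rows; each row shifts and turns the commanded pose from where the row before left it; what a row does not reach is not made up. A row lasts 1/10 s, in which the tool goes at most 50 mm and 8.59 degrees, less where a joint would pass 70% of its speed; a pose out of reach is approached as far as the arm can. A call is refused whole if a number of a shift passes 50 or a number of a turn 8.59, either way. A call with a gripper value outside its range is refused whole. The fingers move at their own pace and stop on an object; "newtons" is the grip in N (left out, the last holds). Time passes only in rows, so rows that do not move let the fingers close. It gives the time, the measured TCP pose, the force, the opening and the grip force at its end, in the units of the state.
- get_state(): the state, without advancing time (a new reading comes with each control period).
- read_camera(name): name is "scene" or "top" or "wrist"; returns a dict with "image" (384x512x3 uint8, red, green, blue), "z_map" (384x512 float32, m along the optical axis (not along the pixel's ray), 0 where there is no reading), "K" (3x3 intrinsics, pixels), "world_from_camera" (4x4, takes a point from camera to world coordinates). Camera axes: x right, y down, z forward; pixel columns grow to the right and rows downward; lengths in m; the calibration is good to about 2 mm. A picture is of the moment at which its call begins.
- hand_in(): hands the job in; it is judged then, once.
The state is a dict: "clock": time; "joint_pos": joint angles; "qvel": joint speeds; "tau": joint torques, N m; "tcp_pos": TCP position; "orientation": TCP orientation; "wrist_force": force on the tool from outside, world axes, zero at the start; "ft_torque": the same for the moment, N m; "finger_gap": finger opening in m; "grip_force": force on a finger pad.
Only numpy, scipy, OpenCV 4.12 (cv2) and the standard library are available. Lean on these libraries where they do the work, as an engineer would, in place of code of your own. Each camera call takes 0.05 s, during which the arm holds its last target. There are 200 camera calls.

## Working session

There is one attempt and no reset: what is moved stays moved. The work goes in short steps, Python scripts to look and compute and a tool call to move; the robot and the scene stay as the last step left them, time stands still between calls to the robot, and variables do not carry over. Pictures are saved under pics/ and viewed, at most 10 in all, crops included, and the job is handed in when it is done.

Besides the shell and the picture viewer there is one more tool, called after "Request:" as name(argument=value, ...), one argument or row to a line, values as JSON. step_arm: Moves the arm, as the interface text tells. Its arguments: {"type":"object","properties":{"deltas":{"type":"array","items":{"type":"array","items":{"type":"number"}}},"newtons":{"type":"number"}},"required":["deltas"]}

```bash
mkdir -p pics; cat > h.py <<'E'
from workcell import *
import numpy as np, cv2
def cam(n):
    c=read_camera(n); return c
def pts(c):
    z=c["z_map"]; v,u=np.mgrid[:z.shape[0],:z.shape[1]]; K=c["K"]
    p=np.stack([(u-K[0,2])/K[0,0]*z,(v-K[1,2])/K[1,1]*z,z,np.ones_like(z)],-1)
    return (p@c["world_from_camera"].T)[...,:3]
def save(c,n): cv2.imwrite("pics/"+n,c["image"][...,::-1])
E
python3 - <<'E'
from h import *
a=cam("scene");b=cam("top")
for c,n in((a,"scene"),(b,"top")):
    np.savez("/tmp/"+n,**{k:c[k] for k in c})
    print(n,np.round(c["world_from_camera"],2).tolist(), c["K"][0,0])
im=np.hstack([a["image"],b["image"]])
save(a,"s0.png");save(b,"t0.png")
s=get_state();print(s)
E
```

```text
scene [[0.8, 0.4, -0.45, 1.09], [0.6, -0.53, 0.6, -0.6], [0.0, -0.75, -0.67, 0.75], [0.0, 0.0, 0.0, 1.0]] 365.5574321084727
top [[-0.03, -1.0, 0.06, 0.55], [-1.0, 0.03, 0.03, 0.0], [-0.03, -0.06, -1.0, 1.25], [0.0, 0.0, 0.0, 1.0]] 369.72827536167193
{'clock': 0.1, 'joint_pos': array([ 1.08940628e+00,  3.13942649e-01,  4.50915127e-02,  1.30357786e+00,
       -2.04568161e-05,  1.43119650e+00]), 'qvel': array([ 4.54949221e-05, -3.01489841e-03,  3.33082481e-03,  2.26822009e-03,
        7.25886371e-06,  2.38648910e-04]), 'tau': array([ 2.96879021e-03, -4.81724274e+01,  2.99244422e+01,  1.27804518e-02,
       -1.66027330e-04,  2.18551048e-05]), 'tcp_pos': array([0.19253112, 0.54133458, 0.23048772]), 'orientation': array([-2.39675746e-04,  1.70064422e-01,  9.85432609e-01, -7.80425801e-04]), 'wrist_force': array([0.76689567, 0.23927108, 0.57597957]), 'ft_torque': array([-0.00516591,  0.01843443,  0.09601005]), 'grip_force': 0.0, 'finger_gap': 0.0855412938574527}
```

View pics/s0.png

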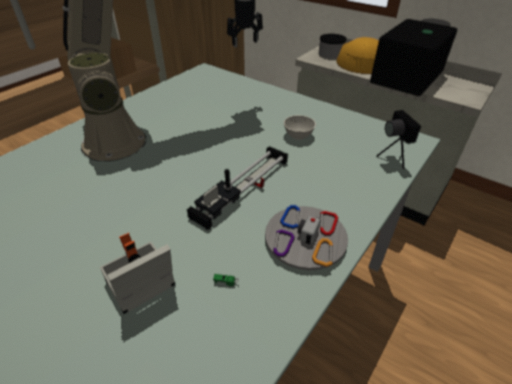

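View pics/t0.png

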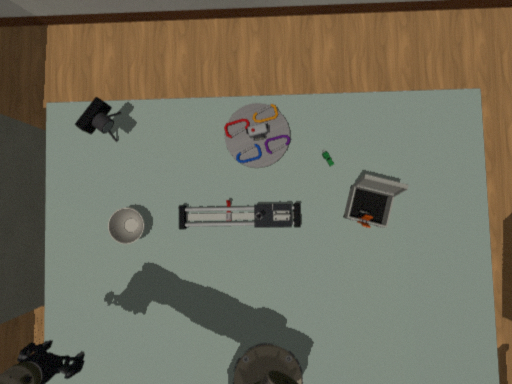

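The scene view shows the clip at (128,245) on the case and the rail from (205,213) to (278,157). The top view shows the clip at (366,219), the carriage at about (275,215), the red pointer at (228,202), and the turntable at (258,135).

```bash
python3 - <<'E'
from h import *
for n in("top","scene"):
    c=dict(np.load(f"/tmp/{n}.npz"));P=pts(c);hsv=cv2.cvtColor(c["image"],cv2.COLOR_RGB2HSV)
    H,S,V=[hsv[...,i].astype(int) for i in range(3)]
    box=lambda x0,x1,y0,y1:(np.indices(H.shape)[1]>=x0)&(np.indices(H.shape)[1]<x1)&(np.indices(H.shape)[0]>=y0)&(np.indices(H.shape)[0]<y1)
    if n=="top":
        rs={"clip":box(350,385,205,235)&(S>150)&((H<15)),"pointer":box(220,240,192,212)&(S>120)&((H<8)|(H>172)),"rail":box(172,308,195,235)&(P[...,2]>.015)&(P[...,2]<.045),"case":box(335,415,165,235)&(P[...,2]>.045)&(P[...,2]<.066),"lid":box(335,415,165,235)&(P[...,2]>.1),"carr":box(172,308,195,235)&(P[...,2]>.045)&(P[...,2]<.056),"plate":box(172,308,195,235)&(P[...,2]>.075)}
    else:
        rs={"clip":box(110,145,225,265)&(S>150)&(H<15),"pointer":box(250,270,170,195)&(S>120)&((H<8)|(H>172)),"post":box(180,250,160,220)&(P[...,2]>.085),"case":box(90,180,235,315)&(P[...,2]>.045)&(P[...,2]<.066),"carr":box(180,300,140,230)&(P[...,2]>.046)&(P[...,2]<.056)}
    for k,m in rs.items():
        q=P[m]
        if len(q)<3: print(n,k,len(q));continue
        r=cv2.minAreaRect((q[:,:2]*1000).astype(np.float32))
        print(n,k,len(q),"mean",q.mean(0).round(3),"min",q.min(0).round(3),"max",q.max(0).round(3),"rect",np.round(r[0]),np.round(r[1]),round(r[2],1))
E
```

```text
top clip 86 mean [ 0.517 -0.32   0.091] min [ 0.496 -0.365  0.006] max [5.510e-01 1.000e-03 1.253e+00] rect [ 522. -181.] [367.  37.] 86.9
top pointer 25 mean [0.576 0.115 0.02 ] min [ 0.553  0.11  -0.001] max [0.589 0.121 0.047] rect [571. 115.] [ 9. 36.] 87.9
top rail 983 mean [0.536 0.116 0.032] min [ 0.495 -0.121  0.015] max [0.589 0.277 0.045] rect [543.  78.] [397.  93.] 89.6
top case 403 mean [ 0.558 -0.345  0.057] min [ 0.489 -0.418  0.045] max [ 0.632 -0.268  0.066] rect [ 558. -345.] [132. 117.] 74.3
top lid 435 mean [ 0.613 -0.343  0.192] min [ 0.493 -0.426  0.1  ] max [6.520e-01 1.000e-03 1.253e+00] rect [ 590. -214.] [409. 155.] 79.7
top carr 791 mean [ 0.535 -0.029  0.051] min [ 0.496 -0.118  0.045] max [0.589 0.275 0.056] rect [545.  77.] [392.  82.] 84.9
top plate 72 mean [ 0.538 -0.022  0.323] min [ 0.529 -0.082  0.084] max [0.551 0.022 1.253] rect [541. -30.] [ 21. 103.] 2.2
scene clip 192 mean [ 0.516 -0.323  0.087] min [ 0.493 -0.597  0.052] max [ 1.09  -0.308  0.745] rect [ 796. -450.] [ 23. 658.] 65.5
scene pointer 32 mean [0.581 0.112 0.021] min [0.562 0.107 0.01 ] max [0.593 0.118 0.04 ] rect [577. 112.] [31. 11.] 3.5
scene post 101 mean [ 0.652 -0.135  0.232] min [ 0.529 -0.597  0.086] max [1.09  0.02  0.745] rect [ 786. -310.] [ 72. 832.] 41.8
scene case 627 mean [ 0.549 -0.348  0.055] min [ 0.49  -0.424  0.045] max [ 0.635 -0.269  0.066] rect [ 560. -346.] [130. 124.] 74.4
scene carr 579 mean [ 0.543 -0.036  0.049] min [ 0.497 -0.093  0.046] max [0.575 0.03  0.056] rect [536. -32.] [ 78. 123.] 0.1
```

Request:
step_arm(
  deltas=[
    [25,-43,0,0,0,-4.3,1],
    [25,-43,0,0,0,-4.3,1],
    [25,-43,0,0,0,-4.3,1],
    [25,-43,0,0,0,-4.3,1],
    [25,-43,0,0,0,-4.3,1],
  ],
)

```text
clock: 0.6
tcp_pos: [0.318, 0.325, 0.231]
orientation: [-0.0, 0.352, 0.936, -0.0]
wrist_force: [1.4, 0.4, 0.5]
finger_gap: 0.0853
grip_force: 0.0
```

Request:
step_arm(
  deltas=[
    [25,-43,0,0,0,-4.3,1],
    [25,-43,0,0,0,-4.3,1],
    [25,-43,0,0,0,-4.3,1],
    [25,-43,0,0,0,-4.3,1],
    [25,-43,0,0,0,-4.3,1],
  ],
)

```text
clock: 1.1
tcp_pos: [0.4432, 0.1098, 0.2312]
orientation: [-0.0, 0.521, 0.854, 0.0]
wrist_force: [1.3, 0.1, -0.4]
finger_gap: 0.0858
grip_force: 0.0
```

Request:
step_arm(
  deltas=[
    [8,-43,0,0,0,-4.3,1],
    [8,-43,0,0,0,-4.3,1],
    [8,-43,0,0,0,-4.3,1],
    [8,-43,0,0,0,-4.3,1],
    [8,-43,0,0,0,-4.3,1],
  ],
)

```text
clock: 1.6
tcp_pos: [0.4825, -0.105, 0.231]
orientation: [-0.0, 0.671, 0.742, -0.0]
wrist_force: [0.3, 0.0, -0.4]
finger_gap: 0.0853
grip_force: 0.0
```

Request:
step_arm(
  deltas=[
    [7,-43,0,0,0,-4.3,1],
    [7,-43,0,0,0,-4.3,1],
    [7,-43,0,0,0,-4.3,1],
    [7,-43,0,0,0,-4.3,1],
    [0,0,0,0,0,0,1],
  ],
)

```text
clock: 2.1
tcp_pos: [0.511, -0.2803, 0.2299]
orientation: [0.0, 0.775, 0.632, -0.0]
wrist_force: [-0.3, 0.0, 0.5]
finger_gap: 0.0854
grip_force: 0.0
```

```bash
python3 - <<'E'
from h import *
import workcell
print(getattr(workcell,"grasp_offset",None),[x for x in dir(workcell) if x[0]!="_"])
c=cam("wrist");np.savez("/tmp/w1",**c);save(c,"w1.png");print(np.round(c["world_from_camera"],3).tolist(),c["K"].round(0).tolist())
s=get_state();print(s["clock"],s["tcp_pos"],s["orientation"],s["joint_pos"])
E
```

```text
0.0187 ['MotionError', 'get_state', 'grasp_offset', 'hand_in', 'read_camera']
[[0.979, -0.194, -0.056, 0.525], [-0.202, -0.94, -0.274, -0.21], [0.001, 0.28, -0.96, 0.373], [0.0, 0.0, 0.0, 1.0]] [[269.0, 0.0, 252.0], [0.0, 269.0, 191.0], [0.0, 0.0, 1.0]]
2.15 [ 0.51043416 -0.27761364  0.22997634] [-7.06391452e-04  7.74321619e-01  6.32791819e-01 -2.12857325e-04] [-6.36219092e-01  3.26698639e-01  6.16830277e-02  1.30725487e+00
 -6.38018389e-05  1.13506632e+00]
```

View pics/w1.png

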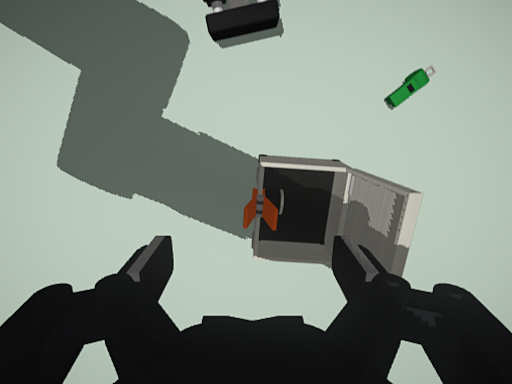

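The wrist view shows the clip's two orange handles at (252,212) and (270,212), straddling the front wall of the case, with the lens just visible at (281,203).

```bash
python3 - <<'E'
from h import *
c=dict(np.load("/tmp/w1.npz"));P=pts(c);hsv=cv2.cvtColor(c["image"],cv2.COLOR_RGB2HSV)
m=(hsv[...,1]>150)&(hsv[...,0]<15)&(P[...,2]>.06)&(P[...,2]<.13)
m[:170]=0
n,l=cv2.connectedComponents(m.astype(np.uint8))
for i in range(1,n):
    q=P[l==i]
    if len(q)>15:
        t=q[q[:,2]>q[:,2].max()-.006]
        print(i,len(q),q.mean(0).round(4),q.min(0).round(4),q.max(0).round(4),"top",t.mean(0).round(4),len(t))
q=P[m];r=cv2.minAreaRect((q[:,:2]*1000).astype(np.float32));print(r)
# rim points
v,u=np.indices(m.shape)
rm=(P[...,2]>.054)&(P[...,2]<.062)&(u>240)&(u<360)&(v>150)&(v<270)&(hsv[...,1]<80)
q=P[rm];print(len(q),cv2.minAreaRect((q[:,:2]*1000).astype(np.float32)))
# front-wall rim fit
f=P[rm&(u<275)&(abs(v-210)>28)|rm&(u<268)]
L=cv2.fitLine((f[:,:2]).astype(np.float32),cv2.DIST_HUBER,0,.001,.001).ravel();print("front",len(f),L,np.degrees(np.arctan2(L[1],L[0])))
E
```

```text
1 261 [ 0.5017 -0.3127  0.0928] [ 0.4924 -0.3265  0.0606] [ 0.5107 -0.3024  0.1073] top [ 0.4977 -0.313   0.1045] 97
2 352 [ 0.5231 -0.3197  0.0902] [ 0.5129 -0.3339  0.0603] [ 0.5319 -0.3072  0.1065] top [ 0.527  -0.3215  0.1042] 112
((512.26806640625, -318.13525390625), (25.42011260986328, 35.922969818115234), 74.26686096191406)
1628 ((560.8673706054688, -344.40936279296875), (130.932861328125, 112.43955993652344), 74.4387435913086)
front 450 [ 0.26904818  0.9631267   0.51056474 -0.3269844 ] 74.39236
```

Request:
step_arm(
  deltas=[
    [0.5,-10,-20,0,0,-1,1],
    [0.5,-10,-30,0,0,-1,1],
    [0.5,-10,-30,0,0,-1.1,1],
    [0.4,-10,-30,0,0,-1,1],
    [0,0,0,0,0,0,1],
  ],
)

```text
clock: 2.65
tcp_pos: [0.51, -0.3127, 0.1169]
orientation: [-0.004, 0.795, 0.606, -0.001]
wrist_force: [-0.5, -0.3, 0.4]
finger_gap: 0.0854
grip_force: 0.0
```

Request:
step_arm(
  deltas=[
    [0,0,-20,0,0,0,1],
    [0,0,-20,0,0,0,1],
    [0,0,-12,0,0,0,1],
    [0,0,0,0,0,0,1],
    [0,0,0,0,0,0,1],
  ],
)

```text
clock: 3.15
tcp_pos: [0.5131, -0.3149, 0.0704]
orientation: [0.0, 0.795, 0.606, 0.0]
wrist_force: [0.0, 0.3, 0.1]
finger_gap: 0.0854
grip_force: 0.0
```

Request:
step_arm(
  deltas=[
    [-1,-3,-2,0,0,0,0],
    [0,0,0,0,0,0,-0.3],
    [0,0,0,0,0,0,-0.3],
    [0,0,0,0,0,0,-0.3],
    [0,0,0,0,0,0,-0.3],
  ],
  newtons=25,
)

```text
clock: 3.65
tcp_pos: [0.5123, -0.3188, 0.0685]
orientation: [0.001, 0.795, 0.606, 0.0]
wrist_force: [0.2, 0.5, 5.1]
finger_gap: 0.03
grip_force: 5.4
```

Request:
step_arm(
  deltas=[
    [0,0,0,0,0,0,-1],
    [0,0,0,0,0,0,-1],
    [0,0,0,0,0,0,-1],
    [0,0,0,0,0,0,-1],
    [0,0,0,0,0,0,-1],
  ],
)

```text
clock: 4.15
tcp_pos: [0.5129, -0.3194, 0.0696]
orientation: [0.002, 0.795, 0.606, 0.0]
wrist_force: [-1.2, 0.5, 10.4]
finger_gap: 0.0134
grip_force: 26.6
```

Request:
step_arm(
  deltas=[
    [0,0,0,0,0,0,-1],
    [0,0,0,0,0,0,-1],
    [0,0,0,0,0,0,-1],
  ],
)

```text
clock: 4.45
tcp_pos: [0.5129, -0.3194, 0.0696]
orientation: [0.002, 0.795, 0.606, 0.0]
wrist_force: [-1.2, 0.3, 9.5]
finger_gap: 0.0135
grip_force: 26.6
```

```bash
python3 - <<'E'
from h import *
c=cam("wrist");np.savez("/tmp/w2",**c);save(c,"w2.png")
s=get_state();print(s)
E
```

```text
{'clock': 4.5, 'joint_pos': array([-6.89669153e-01,  4.57522762e-01, -1.49926273e-01,  9.59017577e-01,
       -1.69337930e-04,  1.14971440e+00]), 'qvel': array([ 2.05551079e-04, -1.53884896e-03, -3.81405869e-04,  4.81265315e-04,
       -7.07121867e-07,  9.15761545e-04]), 'tau': array([ 7.26930751e-02, -4.69574618e+01,  2.36218661e+01, -3.83533901e-01,
        1.01495753e-01,  2.88083764e-03]), 'tcp_pos': array([ 0.51291206, -0.31940558,  0.06959745]), 'orientation': array([2.12714089e-03, 7.95413098e-01, 6.06063783e-01, 4.11147517e-04]), 'wrist_force': array([-0.30804198,  0.16733755, 10.07048462]), 'ft_torque': array([ 0.09166335,  0.19278257, -0.06361984]), 'grip_force': 26.62836045026779, 'finger_gap': 0.013766425352209328}
```

View pics/w2.png

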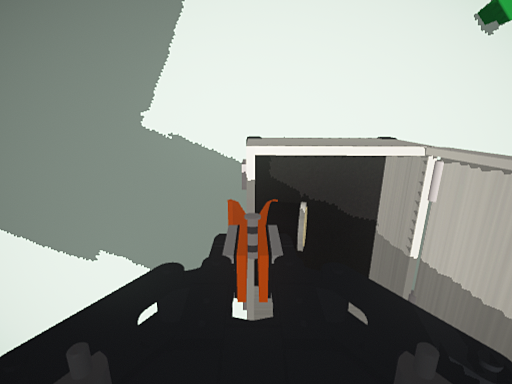

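Request:
step_arm(
  deltas=[
    [0,0,10,0,0,0,-1],
    [0,0,15,0,0,0,-1],
    [0,0,25,0,0,0,-1],
    [0,0,30,0,0,0,-1],
    [0,0,30,0,0,0,-1],
  ],
)

```text
clock: 5.0
tcp_pos: [0.5111, -0.3178, 0.178]
orientation: [-0.001, 0.795, 0.606, -0.0]
wrist_force: [-0.3, -0.1, -1.3]
finger_gap: 0.0135
grip_force: 25.2
```

Request:
step_arm(
  deltas=[
    [3,20,20,0,0,2,-1],
    [4,30,10,0,0,3,-1],
    [4,40,0,0,0,3,-1],
    [4,40,0,0,0,3,-1],
    [4,40,0,0,0,3,-1],
  ],
)

```text
clock: 5.5
tcp_pos: [0.5303, -0.1468, 0.2075]
orientation: [-0.0, 0.715, 0.699, 0.0]
wrist_force: [-0.2, 0.5, -0.7]
finger_gap: 0.0136
grip_force: 25.2
```

Request:
step_arm(
  deltas=[
    [4,30,0,0,0,1.6,-1],
    [4,20,0,0,0,0,-1],
    [0,0,0,0,0,0,-1],
    [0,0,0,0,0,0,-1],
    [0,0,0,0,0,0,-1],
  ],
)

```text
clock: 6.0
tcp_pos: [0.5385, -0.099, 0.2073]
orientation: [0.0, 0.706, 0.708, -0.0]
wrist_force: [0.2, 0.8, -1.4]
finger_gap: 0.0138
grip_force: 25.1
```

```bash
python3 - <<'E'
from h import *
c=cam("wrist");np.savez("/tmp/w3",**c);save(c,"w3.png")
print(np.round(c["world_from_camera"],3).tolist())
s=get_state();print(s["clock"],s["tcp_pos"],s["orientation"],s["wrist_force"],s["finger_gap"],s["grip_force"])
P=pts(c);z=P[...,2]
for lo,hi in((.044,.056),(.084,.094),(.106,.118)):
    m=(z>lo)&(z<hi)&(P[...,0]>.48)&(P[...,0]<.6)
    n,l,st,_=cv2.connectedComponentsWithStats(m.astype(np.uint8))
    for i in range(1,n):
        if st[i,4]>40:
            q=P[l==i];print(lo,st[i],q.mean(0).round(4),cv2.minAreaRect((q[:,:2]*1000).astype(np.float32)))
E
```

```text
[[1.0, 0.003, 0.002, 0.538], [0.003, -0.96, -0.279, -0.027], [0.001, 0.279, -0.96, 0.35], [0.0, 0.0, 0.0, 1.0]]
6.05 [ 0.53852808 -0.09919647  0.20726949] [ 2.85128244e-05  7.06235094e-01  7.07977385e-01 -1.19089536e-04] [-0.0887011   0.53124958 -0.46327071] 0.013635339629139166 25.143353641033173
0.044 [ 213   53   75  117 7489] [ 0.5362 -0.0272  0.0506] ((536.14697265625, -29.403278350830078), (120.26083374023438, 76.10338592529297), 89.54781341552734)
0.044 [234 300  39  17 225] [ 0.5411 -0.2742  0.0502] ((538.2119750976562, -273.76776123046875), (52.77409362792969, 20.5440731048584), 12.426301002502441)
0.084 [247 116   6  55 287] [ 0.5357 -0.0549  0.0882] ((536.0506591796875, -56.29833984375), (51.634578704833984, 4.7599873542785645), 89.8563232421875)
0.106 [240  47  20  23 363] [0.5363 0.015  0.1118] ((536.2469482421875, 15.411645889282227), (15.558286666870117, 15.895347595214844), 1.3094067573547363)
```

View pics/w3.png

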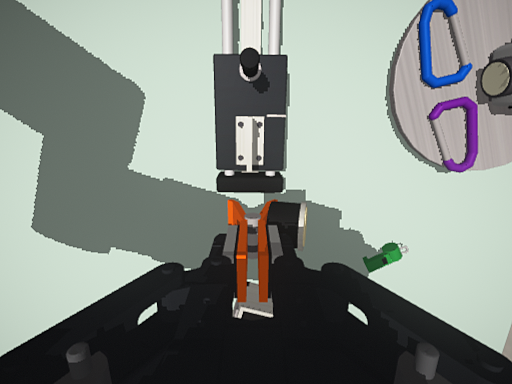

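The wrist view shows the clip held with its lamp facing +x. The plate's top edge is at (250,143) and the post's top at (250,58), and they measure 71.7 mm apart, which matches. Moving over the plate and then down.

Request:
step_arm(
  deltas=[
    [-0.5,10,0,0,0,0,-1],
    [-1,14,0,0,0,0,-1],
    [-1,14,0,0,0,0,-1],
    [0,5,0,0,0,0,-1],
    [0,0,0,0,0,0,-1],
  ],
)

```text
clock: 6.55
tcp_pos: [0.5361, -0.0539, 0.2075]
orientation: [0.0, 0.705, 0.709, 0.0]
wrist_force: [-0.7, -0.7, -0.4]
finger_gap: 0.0139
grip_force: 25.2
```

Request:
step_arm(
  deltas=[
    [0,0,-15,0,0,0,-1],
    [0,0,-20,0,0,0,-1],
    [0,0,-20,0,0,0,-1],
    [0,0,-15,0,0,0,-1],
    [0,0,0,0,0,0,-1],
  ],
)

```text
clock: 7.05
tcp_pos: [0.5346, -0.055, 0.1352]
orientation: [-0.002, 0.706, 0.708, -0.001]
wrist_force: [-0.9, -0.1, 0.0]
finger_gap: 0.0136
grip_force: 25.1
```

```bash
python3 - <<'E'
from h import *
c=cam("wrist");P=pts(c);hsv=cv2.cvtColor(c["image"],cv2.COLOR_RGB2HSV)
s=get_state();t=s["tcp_pos"];print(t,s["wrist_force"])
m=(hsv[...,1]>150)&(hsv[...,0]<15)&(abs(P[...,0]-t[0])<.02)&(abs(P[...,1]-t[1])<.03)&(P[...,2]>.09)
q=P[m]-t;print(len(q),np.percentile(q,[1,50,99],axis=0).round(4))
z=P[...,2];m=(abs(z-.088)<.004)&(abs(P[...,0]-.536)<.006)&(abs(P[...,1]+.056)<.035)&(hsv[...,1]<80)
q=P[m];print(len(q),q.min(0),q.max(0),q.mean(0))
m=(abs(z-.112)<.004)&(abs(P[...,0]-.536)<.012)&(P[...,1]>0)&(P[...,1]<.03);q=P[m];print("post",len(q),q.mean(0))
save(c,"w4.png")
E
```

```text
[ 0.53537369 -0.05513775  0.13653009] [ 0.04757183  0.02724179 -0.6752806 ]
2060 [[-0.0177 -0.0112 -0.0405]
 [-0.0037  0.0094  0.0303]
 [ 0.0112  0.0131  0.0375]]
225 [ 0.53368756 -0.0553006   0.0840071 ] [ 0.53827205 -0.03021451  0.08973287] [ 0.53595102 -0.04200423  0.08815846]
post 618 [0.53616738 0.01552973 0.11189475]
```

View pics/w4.png

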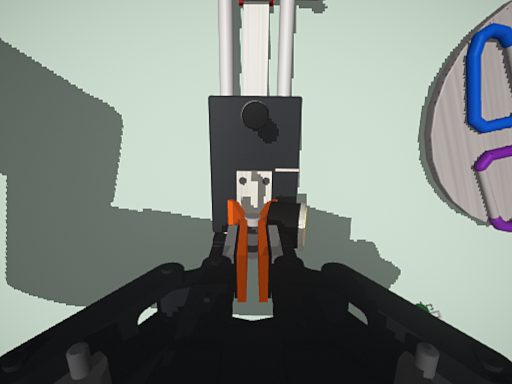

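The wrist view shows the clip above the plate with the plate's visible end at (253,185) between the jaws and the lamp towards the turntable. Lowering.

Request:
step_arm(
  deltas=[
    [0.5,-2,-9,0,0,0,-1],
    [0,0,-9,0,0,0,-1],
    [0,0,-9,0,0,0,-1],
    [0,0,-5,0,0,0,-1],
    [0,0,0,0,0,0,-1],
  ],
)

```text
clock: 7.6
tcp_pos: [0.5359, -0.057, 0.1043]
orientation: [-0.001, 0.706, 0.708, -0.0]
wrist_force: [-0.5, 0.4, -0.8]
finger_gap: 0.0133
grip_force: 25.2
```

Request:
step_arm(
  deltas=[
    [0,0,-3,0,0,0,-1],
    [0,0,0,0,0,0,-1],
    [0,0,0,0,0,0,-1],
  ],
)

```text
clock: 7.9
tcp_pos: [0.5368, -0.0573, 0.1026]
orientation: [0.0, 0.706, 0.708, 0.0]
wrist_force: [0.1, -0.6, -0.3]
finger_gap: 0.0134
grip_force: 25.2
```

Request:
step_arm(
  deltas=[
    [0,0,-2,0,0,0,-1],
    [0,0,0,0,0,0,-1],
    [0,0,0,0,0,0,-1],
  ],
)

```text
clock: 8.2
tcp_pos: [0.5367, -0.0572, 0.1004]
orientation: [0.0, 0.706, 0.708, 0.0]
wrist_force: [-1.1, 0.6, -0.8]
finger_gap: 0.0136
grip_force: 25.2
```

Request:
step_arm(
  deltas=[
    [0,0,-1.5,0,0,0,-1],
    [0,0,0,0,0,0,-1],
    [0,0,0,0,0,0,-1],
  ],
)

```text
clock: 8.5
tcp_pos: [0.5367, -0.0573, 0.0996]
orientation: [0.0, 0.706, 0.708, 0.0]
wrist_force: [-2.7, 0.6, 5.7]
finger_gap: 0.0134
grip_force: 26.1
```

Seated: 5.7 N at the expected height. Releasing gradually.

Request:
step_arm(
  deltas=[
    [0,0,0,0,0,0,-0.6],
    [0,0,0,0,0,0,-0.45],
    [0,0,0,0,0,0,-0.3],
    [0,0,0,0,0,0,0.3],
    [0,0,0,0,0,0,0.7],
  ],
)

```text
clock: 9.0
tcp_pos: [0.537, -0.0573, 0.0988]
orientation: [0.0, 0.706, 0.708, 0.0]
wrist_force: [0.0, 0.1, -0.2]
finger_gap: 0.0582
grip_force: 0.0
```

Request:
step_arm(
  deltas=[
    [0,0,0,0,0,0,1],
    [0,0,0,0,0,0,1],
    [0,0,10,0,0,0,1],
    [0,0,25,0,0,0,1],
    [0,0,25,0,0,0,1],
  ],
)

```text
clock: 9.5
tcp_pos: [0.5363, -0.0571, 0.1598]
orientation: [-0.0, 0.706, 0.708, -0.0]
wrist_force: [-0.3, -0.0, 0.4]
finger_gap: 0.0853
grip_force: 0.0
```

Request:
step_arm(
  deltas=[
    [0,-10,30,0,0,0,1],
    [0,-10,10,0,0,0,1],
    [0,0,0,0,0,0,1],
    [0,0,0,0,0,0,1],
  ],
)

```text
clock: 9.9
tcp_pos: [0.5363, -0.0773, 0.1982]
orientation: [-0.0, 0.706, 0.708, -0.0]
wrist_force: [-1.6, -0.0, -0.0]
finger_gap: 0.0856
grip_force: 0.0
```

```bash
python3 - <<'E'
from h import *
c=cam("wrist");np.savez("/tmp/w5",**c);P=pts(c);hsv=cv2.cvtColor(c["image"],cv2.COLOR_RGB2HSV);z=P[...,2]
s=get_state();print(s["clock"],s["tcp_pos"],s["orientation"],s["finger_gap"],s["wrist_force"])
m=(hsv[...,1]>150)&(hsv[...,0]<15)&(abs(P[...,0]-.536)<.03)&(abs(P[...,1]+.056)<.03)&(z>.06)
q=P[m];print("clip",len(q),q.min(0),q.max(0),cv2.minAreaRect((q[q[:,2]>.12][:,:2]*1000).astype(np.float32)))
for lo,hi in((.044,.056),(.106,.118)):
    m=(z>lo)&(z<hi)&(abs(P[...,0]-.536)<.06)&(P[...,1]>-.12)&(P[...,1]<.12)&(hsv[...,1]<120)
    n,l,st,_=cv2.connectedComponentsWithStats(m.astype(np.uint8))
    for i in range(1,n):
        if st[i,4]>60:
            q=P[l==i];print(lo,st[i],q.mean(0).round(4),cv2.minAreaRect((q[:,:2]*1000).astype(np.float32)))
# index line: white on carriage +x half
m=(abs(z-.05)<.006)&(P[...,0]>.552)&(P[...,0]<.576)&(P[...,1]>-.09)&(P[...,1]<.03)&(hsv[...,2]>150)&(hsv[...,1]<60)
q=P[m];print("index",len(q),q.mean(0) if len(q) else 0,q.min(0),q.max(0))
m=((hsv[...,0]<8)|(hsv[...,0]>172))&(hsv[...,1]>130)&(abs(P[...,1]-.11)<.03)&(P[...,0]<.62)&(P[...,0]>.54)
q=P[m];print("ptr",len(q),q.min(0),q.max(0),q.mean(0))
save(c,"w5.png")
E
```

```text
9.95 [ 0.53585218 -0.07699279  0.19752537] [-9.71858187e-04  7.05895250e-01  7.08315460e-01 -4.00752501e-04] 0.08559257631373544 [ 0.01407417  0.35951972 -0.22651074]
clip 1153 [ 0.51815466 -0.06989701  0.06121541] [ 0.55368989 -0.04365885  0.13966472] ((536.0410766601562, -56.77692413330078), (24.210832595825195, 35.420475006103516), 89.15731811523438)
0.044 [ 215   75   76  116 5764] [ 0.5346 -0.0151  0.0503] ((536.3256225585938, -29.42047882080078), (120.00423431396484, 76.51708221435547), 89.60923767089844)
0.106 [242  75  21  22 358] [0.5363 0.0151 0.1118] ((536.1884765625, 15.098814010620117), (15.912056922912598, 16.12396240234375), 89.9832534790039)
index 49 [ 0.56424589 -0.01657289  0.05014706] [ 0.5542848  -0.03058928  0.04808116] [0.57444411 0.0298607  0.05257025]
ptr 11 [0.5486432  0.10822542 0.00391993] [0.55183418 0.11013546 0.00895108] [0.55010688 0.10883699 0.00655478]
```

View pics/w5.png

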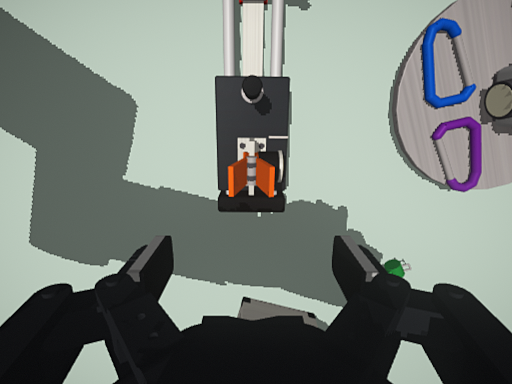

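The clip sits squarely on the plate at (250,175), centred at (536.0, −56.8) mm with its lamp towards the turntable. The index line is at (277,137). Next is the post.

Request:
step_arm(
  deltas=[
    [0,15,0,0,0,0,1],
    [0,25,0,0,0,0,1],
    [0,25,0,0,0,0,1],
    [0,20,0,0,0,0,1],
    [0,7,0,0,0,0,1],
  ],
)

```text
clock: 10.45
tcp_pos: [0.5355, 0.0177, 0.1978]
orientation: [-0.001, 0.705, 0.71, -0.0]
wrist_force: [0.4, 0.8, 0.4]
finger_gap: 0.0853
grip_force: 0.0
```

Request:
step_arm(
  deltas=[
    [0,0,-25,0,0,0,1],
    [0,0,-35,0,0,0,1],
    [0,0,-35,0,0,0,1],
    [0,0,-20,0,0,0,1],
    [0,0,0,0,0,0,1],
  ],
)

```text
clock: 10.95
tcp_pos: [0.5333, 0.0154, 0.0801]
orientation: [-0.003, 0.706, 0.708, -0.002]
wrist_force: [-0.7, -0.3, -0.2]
finger_gap: 0.0851
grip_force: 0.0
```

```bash
python3 - <<'E'
from h import *
c=dict(np.load("/tmp/w5.npz"))
P=pts(c);I=c["image"];g=I.min(-1)
m=np.zeros(g.shape,bool);m[128:145,268:289]=1
m&=g>120
q=P[m];print("index",len(q),np.median(q,0),q[:,1].std())
c=cam("wrist");P=pts(c);hsv=cv2.cvtColor(c["image"],cv2.COLOR_RGB2HSV)
s=get_state();print(s["tcp_pos"],s["wrist_force"])
m=((hsv[...,0]<8)|(hsv[...,0]>172))&(hsv[...,1]>130)&(abs(P[...,1]-.11)<.03)&(P[...,0]<.62)&(P[...,0]>.53)
n,l,st,_=cv2.connectedComponentsWithStats(m.astype(np.uint8))
for i in range(1,n):
    q=P[l==i]
    if len(q)>8: print(st[i],q.min(0).round(4),q.max(0).round(4),np.median(q,0).round(4)); t=q[q[:,2]>q[:,2].max()-.006]; print(" top",t.mean(0).round(4),t.min(0).round(4),t.max(0).round(4))
save(c,"w6.png")
E
```

```text
index 51 [ 0.56498643 -0.03042699  0.05014034] 0.0008361113500852123
[0.53486209 0.01517626 0.08216424] [ 0.08423358 -0.31209137  1.04300693]
[305  55  44  25 791] [ 0.5342  0.0868 -0.0008] [0.6009 0.1228 0.223 ] [0.5828 0.116  0.0213]
 top [0.5342 0.0868 0.223 ] [0.5342 0.0868 0.223 ] [0.5342 0.0868 0.223 ]
[274  57  14  27 185] [ 5.491e-01  1.083e-01 -1.000e-04] [0.5574 0.126  0.0266] [0.5536 0.1166 0.0121]
 top [0.5559 0.1201 0.0266] [0.5559 0.1201 0.0266] [0.5559 0.1201 0.0266]
```

View pics/w6.png

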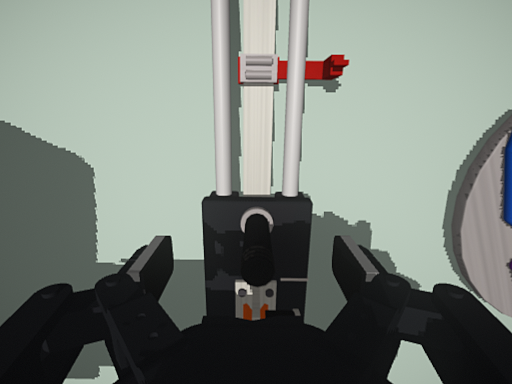

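The wrist view shows the click-stop block at (260,68) with ridges at rows of about 61 and 74 and the notch between them. The red pointer runs out to (345,65). The post is at (257,245), between the open fingers.

```bash
python3 - <<'E'
from h import *
c=cam("wrist");P=pts(c);I=c["image"]
for r in range(52,86): print(r,P[r,255:270].mean(0).round(4),int(I[r,255:270].mean()))
hsv=cv2.cvtColor(I,cv2.COLOR_RGB2HSV)
m=((hsv[...,0]<8)|(hsv[...,0]>172))&(hsv[...,1]>130)&(P[...,0]>.57)&(P[...,2]>.03)&(P[...,2]<.06);m[100:]=0
q=P[m];print(len(q),q.min(0),q.max(0));t=q[q[:,2]>np.percentile(q[:,2],80)];print(t.mean(0),t.min(0),t.max(0))
E
```

```text
52 [0.5408 0.1257 0.0262] 210
53 [0.5414 0.1278 0.0121] 208
54 [0.5413 0.1261 0.0178] 196
55 [0.5413 0.1254 0.0181] 190
56 [0.5413 0.1245 0.0195] 167
57 [0.5412 0.1238 0.0202] 144
58 [0.5412 0.123  0.0208] 157
59 [0.5412 0.1224 0.0209] 170
60 [0.5412 0.1217 0.0212] 174
61 [0.5413 0.1211 0.0208] 157
62 [0.5413 0.1205 0.0207] 138
63 [0.5413 0.12   0.0202] 125
64 [0.5413 0.1195 0.0192] 98
65 [0.5414 0.119  0.0183] 101
66 [0.5414 0.1183 0.0182] 164
67 [0.5411 0.1156 0.0323] 191
68 [0.5414 0.1171 0.0178] 185
69 [0.5414 0.1164 0.0183] 188
70 [0.5414 0.1156 0.0195] 165
71 [0.5414 0.1148 0.0202] 144
72 [0.5414 0.1141 0.0207] 158
73 [0.5414 0.1134 0.021 ] 174
74 [0.5414 0.1128 0.0208] 181
75 [0.5414 0.1122 0.0207] 164
76 [0.5414 0.1115 0.0208] 145
77 [0.5414 0.1109 0.0201] 132
78 [0.5415 0.1104 0.0191] 103
79 [0.5415 0.1098 0.0184] 126
80 [0.5415 0.1092 0.018 ] 180
81 [0.5415 0.1085 0.0183] 165
82 [0.5417 0.1085 0.0122] 100
83 [0.5417 0.1078 0.0123] 91
84 [0.5417 0.1071 0.0124] 105
85 [0.5417 0.1064 0.0121] 93
310 [0.5820652  0.11109655 0.03003691] [0.59119969 0.12268901 0.04504866]
[0.58678169 0.11712062 0.04357643] [0.58237226 0.11557522 0.0427462 ] [0.59119969 0.1186982  0.04504866]
```

Request:
step_arm(
  deltas=[
    [0.5,0,-4,0,0,0,1],
    [0.5,0,-4,0,0,0,0.4],
    [0,0,0,0,0,0,-0.3],
    [0,0,0,0,0,0,-0.5],
    [0,0,0,0,0,0,-0.5],
  ],
)

```text
clock: 11.55
tcp_pos: [0.5379, 0.0147, 0.0762]
orientation: [0.0, 0.706, 0.708, 0.0]
wrist_force: [0.1, 0.5, 0.5]
finger_gap: 0.028
grip_force: 0.0
```

Request:
step_arm(
  deltas=[
    [-1.3,0.3,-2,0,0,0,-0.6],
    [0,0,0,0,0,0,-0.6],
    [0,0,0,0,0,0,-1],
    [0,0,0,0,0,0,-1],
    [0,0,0,0,0,0,-1],
  ],
  newtons=40,
)

```text
clock: 12.05
tcp_pos: [0.5358, 0.0152, 0.0737]
orientation: [-0.0, 0.706, 0.708, -0.0]
wrist_force: [-3.5, 0.1, 1.8]
finger_gap: 0.0151
grip_force: 39.0
```

Request:
step_arm(
  deltas=[
    [0,0,0,0,0,0,-1],
    [0,0,0,0,0,0,-1],
    [0,0,0,0,0,0,-1],
  ],
)

```text
clock: 12.35
tcp_pos: [0.5358, 0.0151, 0.0737]
orientation: [-0.0, 0.706, 0.708, -0.0]
wrist_force: [-5.1, -0.6, 3.1]
finger_gap: 0.0152
grip_force: 39.1
```

Request:
step_arm(
  deltas=[
    [0,5,0,0,0,0,-1],
    [0,12,0,0,0,0,-1],
    [0,15,0,0,0,0,-1],
    [0,15,0,0,0,0,-1],
    [0,15,0,0,0,0,-1],
  ],
)

```text
clock: 12.85
tcp_pos: [0.5362, 0.0779, 0.0737]
orientation: [-0.0, 0.706, 0.708, -0.0]
wrist_force: [-3.8, -0.7, 1.1]
finger_gap: 0.0151
grip_force: 38.9
```

Request:
step_arm(
  deltas=[
    [0,15,0,0,0,0,-1],
    [0,15,0,0,0,0,-1],
    [0,15,0,0,0,0,-1],
    [0,10,0,0,0,0,-1],
    [0,5,0,0,0,0,-1],
  ],
)

```text
clock: 13.35
tcp_pos: [0.5366, 0.1385, 0.0737]
orientation: [0.0, 0.705, 0.709, 0.0]
wrist_force: [-1.9, -0.5, -1.6]
finger_gap: 0.0147
grip_force: 39.0
```

Request:
step_arm(
  deltas=[
    [0,5,0,0,0,0,-1],
    [0,5,0,0,0,0,-1],
    [0,0,0,0,0,0,-1],
    [0,0,0,0,0,0,-1],
  ],
)

```text
clock: 13.75
tcp_pos: [0.5366, 0.1471, 0.0738]
orientation: [0.0, 0.706, 0.708, 0.0]
wrist_force: [-1.3, 0.7, -2.7]
finger_gap: 0.0148
grip_force: 38.9
```

Request:
step_arm(
  deltas=[
    [0,3,0,0,0,0,-1],
    [0,3,0,0,0,0,-1],
    [0,0,0,0,0,0,-1],
    [0,2,0,0,0,0,-1],
    [0,0,0,0,0,0,-1],
  ],
)

```text
clock: 14.25
tcp_pos: [0.5366, 0.1542, 0.0738]
orientation: [0.001, 0.706, 0.708, -0.001]
wrist_force: [0.5, -4.4, -3.1]
finger_gap: 0.0147
grip_force: 39.0
```

Request:
step_arm(
  deltas=[
    [0,1,0,0,0,0,-1],
    [0,0,0,0,0,0,-1],
  ],
)

```text
clock: 14.45
tcp_pos: [0.5366, 0.1545, 0.0737]
orientation: [0.001, 0.706, 0.708, -0.001]
wrist_force: [0.6, -7.2, -3.6]
finger_gap: 0.0147
grip_force: 39.0
```

Request:
step_arm(
  deltas=[
    [0,1,0,0,0,0,-1],
    [0,0,0,0,0,0,-1],
  ],
)

```text
clock: 14.65
tcp_pos: [0.5367, 0.1566, 0.0738]
orientation: [0.0, 0.706, 0.708, 0.0]
wrist_force: [1.8, -2.9, -4.4]
finger_gap: 0.015
grip_force: 39.0
```

Request:
step_arm(
  deltas=[
    [0,1,0,0,0,0,-1],
    [0,0,0,0,0,0,-1],
  ],
)

```text
clock: 14.85
tcp_pos: [0.5367, 0.1586, 0.0738]
orientation: [-0.0, 0.706, 0.709, 0.001]
wrist_force: [2.0, -0.4, -5.0]
finger_gap: 0.0151
grip_force: 39.0
```

Request:
step_arm(
  deltas=[
    [0,1,0,0,0,0,-1],
    [0,0,0,0,0,0,-1],
  ],
)

```text
clock: 15.05
tcp_pos: [0.5367, 0.1597, 0.0738]
orientation: [-0.0, 0.706, 0.709, 0.001]
wrist_force: [1.9, 0.2, -6.3]
finger_gap: 0.015
grip_force: 39.0
```

Request:
step_arm(
  deltas=[
    [0,1,0,0,0,0,-1],
    [0,0,0,0,0,0,-1],
  ],
)

```text
clock: 15.25
tcp_pos: [0.5367, 0.1608, 0.0738]
orientation: [-0.0, 0.706, 0.709, 0.001]
wrist_force: [2.7, 2.1, -6.6]
finger_gap: 0.0148
grip_force: 39.0
```

Request:
step_arm(
  deltas=[
    [0,0.8,0,0,0,0,-1],
    [0,0,0,0,0,0,-1],
  ],
)

```text
clock: 15.45
tcp_pos: [0.5367, 0.1613, 0.0738]
orientation: [0.0, 0.706, 0.709, 0.0]
wrist_force: [3.6, 1.1, -7.6]
finger_gap: 0.0153
grip_force: 39.0
```

Request:
step_arm(
  deltas=[
    [0,0.4,0,0,0,0,-1],
    [0,0,0,0,0,0,-1],
  ],
)

```text
clock: 15.65
tcp_pos: [0.5367, 0.1614, 0.0738]
orientation: [0.0, 0.706, 0.708, 0.0]
wrist_force: [5.5, 1.2, -8.7]
finger_gap: 0.0146
grip_force: 39.0
```

```bash
python3 - <<'E'
from h import *
F=[]
for _ in range(4):
    c=cam("wrist");s=get_state();F.append(np.r_[s["wrist_force"],s["tcp_pos"]*1000])
print(np.mean(F,0).round(2))
P=pts(c);hsv=cv2.cvtColor(c["image"],cv2.COLOR_RGB2HSV);save(c,"w7.png")
m=((hsv[...,0]<8)|(hsv[...,0]>172))&(hsv[...,1]>130)&(P[...,0]>.575)&(P[...,0]<.62)&(P[...,2]>.03)&(P[...,2]<.06)
q=P[m];print("ptr",len(q));
if len(q): t=q[q[:,2]>np.percentile(q[:,2],80)];print(t.mean(0),t.min(0),t.max(0))
m=(abs(P[...,2]-.05)<.004)&(P[...,0]>.555)&(P[...,0]<.576)&(abs(P[...,1]-.117)<.02)&(c["image"].min(-1)>120)
q=P[m];print("idx",len(q));
if len(q):print(np.median(q,0),q.min(0),q.max(0))
E
```

```text
[  4.71   1.26  -8.66 536.66 161.38  73.82]
ptr 110
[0.58596321 0.12813188 0.0361305 ] [0.57513044 0.11819201 0.03488891] [0.59047575 0.27427714 0.04787371]
idx 0
```

View pics/w7.png

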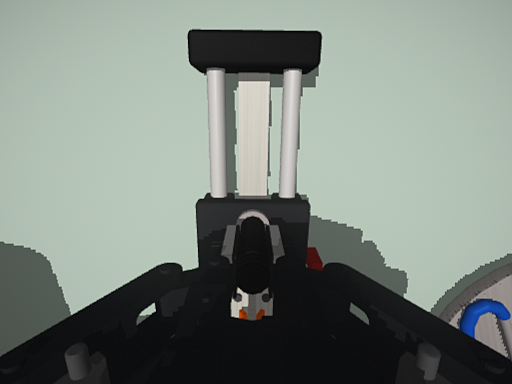

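The carriage is past the first ridge and the ball is drawing it in; the red pointer is at (315,258) beside the carriage. I'll loosen the grip briefly so the ball settles freely, then grip again.

Request:
step_arm(
  deltas=[
    [0,0,0,0,0,0,-0.55],
    [0,0,0,0,0,0,-0.5],
    [0,0,0,0,0,0,-0.5],
    [0,0,0,0,0,0,-0.5],
  ],
)

```text
clock: 16.25
tcp_pos: [0.5362, 0.1613, 0.0742]
orientation: [0.0, 0.706, 0.708, 0.0]
wrist_force: [-0.0, -0.7, 0.1]
finger_gap: 0.0213
grip_force: 0.0
```

```bash
python3 - <<'E'
from h import *
s=get_state();print(s["wrist_force"],s["tcp_pos"],s["finger_gap"])
c=cam("wrist");P=pts(c);z=P[...,2]
m=(abs(z-.112)<.003)&(abs(P[...,0]-.537)<.012)&(abs(P[...,1]-.16)<.02)
q=P[m];print("post",len(q),q.mean(0),q.min(0),q.max(0))
for n in("scene","top"):
    c=cam(n);P=pts(c)
    m=(abs(P[...,2]-.05)<.004)&(abs(P[...,0]-.537)<.04)&(abs(P[...,1]-.117)<.08)
    q=P[m];print(n,len(q),q.min(0),q.max(0))
    if n=="scene":
        cv2.imwrite("pics/s1.png",cv2.resize(c["image"][130:230,190:320,::-1],None,fx=5,fy=5,interpolation=cv2.INTER_CUBIC))
E
```

```text
[-0.01587603 -0.68147385  0.06259645] [0.53621854 0.16126062 0.07424129] 0.021269362671669543
post 1315 [0.53784008 0.1629987  0.11186282] [0.52501471 0.15086942 0.10901816] [0.54898136 0.17402059 0.11492096]
scene 377 [0.49793723 0.0528232  0.04612308] [0.57589623 0.17580518 0.0537685 ]
top 421 [0.49761643 0.05559836 0.04610076] [0.57363712 0.15864354 0.05398992]
```

View pics/s1.png

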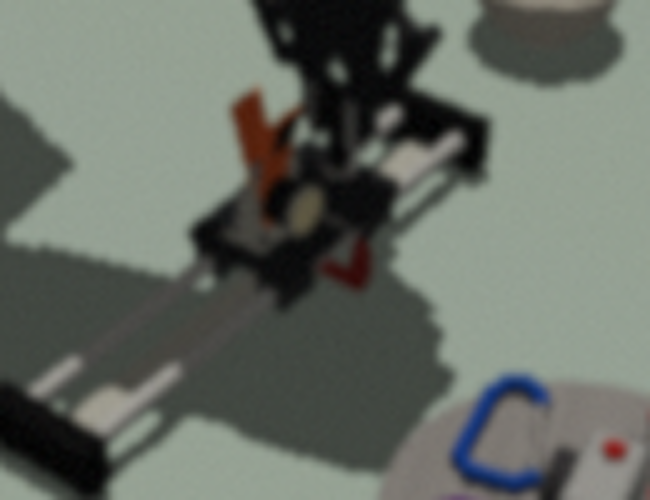

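The cropped scene view shows the clip upright on the plate with its lens at (303,210) towards the turntable. The red pointer is at (350,265), beside the middle of the carriage. Gripping again.

Request:
step_arm(
  deltas=[
    [0.7,0.8,0,0,0,0,-0.5],
    [0,0,0,0,0,0,-0.6],
    [0,0,0,0,0,0,-1],
    [0,0,0,0,0,0,-1],
    [0,0,0,0,0,0,-1],
  ],
  newtons=25,
)

```text
clock: 16.9
tcp_pos: [0.5367, 0.1625, 0.0739]
orientation: [-0.0, 0.706, 0.709, 0.0]
wrist_force: [-2.5, 2.2, 2.5]
finger_gap: 0.0151
grip_force: 24.5
```

```bash
python3 - <<'E'
from h import *
F=[]
for _ in range(5):
    c=cam("wrist");s=get_state();F.append(np.r_[s["wrist_force"],s["tcp_pos"]*1000,s["grip_force"]])
print(np.mean(F,0).round(2),s["finger_gap"],s["clock"])
# carriage front edge (post-side +y end): nominal notch -> 117.1+1.0+60=~178.1
P=pts(c);z=P[...,2]
m=(abs(z-.05)<.0025)&(abs(P[...,0]-.537)<.034)&(P[...,1]>.1)&(P[...,1]<.22)
u=np.indices(z.shape)[1]
ys=[P[...,1][m&(u==k)].max() for k in range(200,310) if (m&(u==k)).sum()>3]
print("front edge",np.median(ys),len(ys))
d=dict(np.load("/tmp/w5.npz"));P=pts(d);z=P[...,2]
m=(abs(z-.05)<.0025)&(abs(P[...,0]-.537)<.034)&(P[...,1]>0)&(P[...,1]<.06)
ys=[P[...,1][m&(u==k)].max() for k in range(210,300) if (m&(u==k)).sum()>3]
print("front edge before",np.median(ys))
E
```

```text
[ -2.99   3.64   3.29 536.74 162.51  73.91  24.55] 0.015678630274859464 17.15
front edge 0.1770536004577163 104
front edge before 0.029578826386862416
```

Request:
step_arm(
  deltas=[
    [0,0.4,0,0,0,0,-1],
    [0,0,0,0,0,0,-1],
    [0,0,0,0,0,0,-1],
    [0,0,0,0,0,0,-1],
    [0,0,0,0,0,0,-1],
  ],
)

```text
clock: 17.65
tcp_pos: [0.5367, 0.1625, 0.0739]
orientation: [-0.0, 0.706, 0.708, -0.0]
wrist_force: [-4.3, 3.0, 5.7]
finger_gap: 0.0154
grip_force: 24.7
```

Request:
step_arm(
  deltas=[
    [0,0,0,0,0,0,-1],
    [0,0,0,0,0,0,-1],
    [0,0,0,0,0,0,-1],
    [0,0,0,0,0,0,-1],
    [0,0,0,0,0,0,-1],
  ],
)

```text
clock: 18.15
tcp_pos: [0.5368, 0.1625, 0.0739]
orientation: [-0.0, 0.706, 0.708, -0.0]
wrist_force: [-4.9, 2.9, 4.8]
finger_gap: 0.0152
grip_force: 24.7
```

Request:
step_arm(
  deltas=[
    [0,0.4,0,0,0,0,-1],
    [0,0,0,0,0,0,-1],
    [0,0,0,0,0,0,-1],
    [0,0,0,0,0,0,-1],
    [0,0,0,0,0,0,-1],
  ],
)

```text
clock: 18.65
tcp_pos: [0.5368, 0.1626, 0.0739]
orientation: [0.0, 0.706, 0.708, -0.0]
wrist_force: [-4.9, 2.4, 5.4]
finger_gap: 0.0154
grip_force: 24.8
```

Request:
step_arm(
  deltas=[
    [0,0,0,0,0,0,-1],
    [0,0,0,0,0,0,-1],
    [0,0,0,0,0,0,-1],
    [0,0,0,0,0,0,-1],
    [0,0,0,0,0,0,-1],
  ],
)

```text
clock: 19.15
tcp_pos: [0.5367, 0.1626, 0.0739]
orientation: [0.0, 0.706, 0.708, -0.0]
wrist_force: [-3.9, 1.6, 4.6]
finger_gap: 0.015
grip_force: 24.8
```

Request:
step_arm(
  deltas=[
    [0,0.2,0,0,0,0,-1],
    [0,0,0,0,0,0,-1],
    [0,0,0,0,0,0,-1],
    [0,0,0,0,0,0,-1],
    [0,0,0,0,0,0,-1],
  ],
)

```text
clock: 19.65
tcp_pos: [0.5367, 0.1626, 0.0739]
orientation: [0.0, 0.706, 0.708, -0.0]
wrist_force: [-3.9, 0.6, 6.3]
finger_gap: 0.0155
grip_force: 24.8
```

Request:
step_arm(
  deltas=[
    [0,0,0,0,0,0,-1],
    [0,0,0,0,0,0,-1],
    [0,0,0,0,0,0,-1],
    [0,0,0,0,0,0,-1],
    [0,0,0,0,0,0,-1],
  ],
)

```text
clock: 20.15
tcp_pos: [0.5368, 0.1626, 0.0739]
orientation: [0.0, 0.706, 0.708, -0.0]
wrist_force: [-4.1, 1.3, 5.2]
finger_gap: 0.0157
grip_force: 24.8
```

The carriage is steady, with little force along the rail.

```bash
python3 -c "
from workcell import *
print(hand_in())"
```

```text
the job is handed in; nothing more can be done
None
```

I handed the job in at 20 s with the clip light squarely on the plate, its lamp facing the turntable, and the carriage held by its post in the click stop: it had moved 147.5 mm, as measured for the notch, after I briefly loosened the grip there to let the ball settle.

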